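# Weigh a bearing ball in its carrier, then hold it in the optical gauge

## Task

Take the small aluminium carrier, in whose shallow pocket a dark bearing ball lies loose, by its blue handle, set it gently in the centre of the spring scale's pan and let go so that it is weighed on its own. Then lift it off again and hold it level in mid-air between the two towers of the optical gauge, with the whole ball in front of the two facing windows and the handle's two legs out of the line of sight between them; finish while holding it there, touching nothing else. The ball must never leave its pocket, the pan must never be pushed or dropped to its bottom stop, and everything else on the desk stays where it is.

Things in the scene. Friction and masses are not known exactly. Their poses are not given: they have to be found in the camera images.
- carrier: loose aluminium carrier, about 0.16 kg: round plate, diameter 72, 8 mm thick, with a central pocket (diameter 26, 3 mm deep, floor 5 mm above the underside) under an arched handle, 93 mm high overall. Two 5 mm steel legs rise at x = +29.5 and -29.5 mm to a blue grip over the middle. Origin: centre of the underside; z up, x leg to leg along the grip, y through the open sides of the arch
- handle_grip (a point): centre of the carrier's blue grip, a rounded bar 40 mm long (carrier's x), 14 mm wide (carrier's y, the width to grasp) and 16 mm high; 85 mm above the carrier's underside. Axes as the carrier
- pocket (a point): where the ball's centre is when it rests in the middle of the pocket: 20 mm above the carrier's underside, on its axis. Axes as the carrier
- ball_center (a point): centre of the dark ball, 30 mm in diameter, about 45 g; loose in the pocket, where it can roll about 4 mm from the middle; it climbs over the 3 mm deep rim if the carrier is tipped about 35 degrees or jerked
- scale: spring scale, white housing 130 x 150 mm and 75 mm high with a dial (red needle) on its front and a round steel pan on top; fixed. Origin: centre of its underside, on the pan's axis; x to its back, z up
- pan_center (a point): centre of the flat bottom of the scale's round pan (upper side), 102 mm above the desk while the pan is empty. The pan is a shallow dish, flat to 52 mm radius, its rim 130 mm in diameter and 5 mm higher than the flat; an engraved circle 77 mm in diameter marks the middle
- scale_pan (a joint): how far the pan has sunk on its spring (m): 0 empty, 0.02 at the bottom stop, about 300 N/m; carrier and ball sink it 5 to 9 mm; it bounces for less than half a second
- gauge: optical shadow gauge: dark base 86 x 205 x 12 mm with two grey towers (66 mm in x, 39 mm in y, tops 102 mm above the desk) at its two ends, 120 mm apart between their facing sides; fixed. Origin: centre of its underside; y runs from one tower to the other along the light beam, x across the beam, z up
- beam_mid (a point): middle of the light beam, halfway between the towers' facing windows (46 x 46 mm each), 66 mm above the desk. Axes as the gauge: y along the beam, x across it
- trace_unit: form-measuring stand between scale and gauge, fixed obstacle: black base 350 mm (x) x 197 mm (y), 70 mm high, front edge 175 mm before the origin; above it an arm 174 to 229 mm over the desk, its stylus reaching 150 mm before the origin; column 304 mm high at the back. Carry round its front. Origin: middle of the base, on the desk. The monitor stands behind the gauge from x = 0.71
- v_block: steel V block 45 x 40 x 32 mm, bystander; origin centre of its underside
- sample_ring_a: steel ring 62 mm in diameter, 16 mm high, bystander
- loupe: black eyepiece magnifier 39 mm in diameter, 38 mm high, behind the scale, bystander
- sample_ring_c: brass-coloured ring 36 mm in diameter, 20 mm high, behind the scale, bystander
There are look-alikes about, which are no part of the job. Of the things shaped like the carrier, the aluminium one is meant.

How it is judged:
On the way, in this order (a step that is already met when the one before it is completed fails the run):
1. the carrier, with the ball in its pocket, stands centred on the pan (within 12 mm), let go, and the pan has sunk and come to rest (horizontal distance between carrier and pan_center below 0.012 m and distance between carrier and pan_center below 0.014 m and angle between carrier's own z axis and vertical below 0.06 rad and contact force between carrier and the fingers below 0.05 N and distance between ball_center and pocket below 0.01 m and value of joint scale_pan between 0.004 and 0.012 m and velocity of joint scale_pan between -0.01 and 0.01 m/s), for 0.5 s.
2. the carrier is lifted off the pan by the fingers (contact force between carrier and the fingers above 1 N and value of joint scale_pan below 0.002 m and distance between carrier and pan_center above 0.03 m), for 0.1 s.
At the end, for the whole second after the job is handed in: Fingers hold the carrier still in the air, level within 0.08 rad, nothing touching the gauge; ball in its pocket, its centre within 8 mm of the beam sideways and in height, 20 mm of its middle along it; carrier x (leg to leg) within 0.35 rad of square to the beam; pan empty and up (x of ball_center in the frame of beam_mid between -0.008 and 0.008 m and z of ball_center in the frame of beam_mid between -0.008 and 0.008 m and y of ball_center in the frame of beam_mid between -0.02 and 0.02 m and angle between the x axis of carrier and the x axis of gauge, either way round below 0.35 rad and angle between carrier's own z axis and vertical below 0.08 rad and distance between ball_center and pocket below 0.01 m and contact force between carrier and the fingers above 1 N and contact force between each of carrier, the arm, the fingers and gauge below 0.05 N and linear speed of carrier below 0.02 m/s and value of joint scale_pan below 0.002 m); the arm keeps its last pose, push and grip.
It fails at once if the ball left its pocket (its centre more than 10 mm from its resting place) (distance between ball_center and pocket above 0.01 m).
It fails at once if the pan was pushed or dropped to its bottom stop (value of joint scale_pan above 0.018 m).
It fails at once if the V block, a ring or the magnifier was moved more than 25 mm (distance of any of v_block, sample_ring_a, loupe, sample_ring_c from where it was at the start of the episode above 0.025 m).
It also fails if it takes over 69 s, if anything falls off the work surface, if the arm or the gripper's body presses on something with over 40 N, if the wrist force passes 120 N, or if a joint passes its speed limit or range.

## Robot

A 6-joint arm with a two-finger parallel gripper is mounted at the origin on a cart in front of the work surface, level with it; the furniture and walls round the work are solid. World frame = base frame: x ahead of the robot, y to its left, z up, the work surface at z = 0. Lengths are in m, angles in rad, forces in N, time in s.
With the tool pointing down it reaches from about 0.3 to 0.775 m from the base axis. Payload 14.6 kg.
Tool frame: the origin (TCP) lies at the very end of the fingers, on their centre line; the grasp point (between the pads) lies 19 mm behind it; z points along the fingers, y is the line along which they close (so a half turn about z gives the same grasp; the last joint's range is limited). The gripper opens to 94 mm and grips with 3 to 60 N. Pads are 16 mm wide; open, the fingers measure 119 mm over their backs; the gripper's body (75 mm by 177 mm) begins 78 mm behind the grasp point.
Start: joints at [1.147, 0.3, 1.521, -0, 1.321, -0.067], TCP at [0.192, 0.515, 0.185] pointing down, gripper open.
Joint ranges: [-3.03, 3.03], [-0.79, 2.21], [0.23, 2.52], [-1.04, 4.18], [0, 3.07], [-2.55, 2.55]. Speed limits (rad/s): [2.22, 2.22, 2.57, 3.14, 3.14, 3.14].

## Interface

Orientations are given as [roll, pitch, yaw] about the fixed x, y, z axes, in that order (R = Rz(yaw) Ry(pitch) Rx(roll)).
In Python, from station import ctrl gives the robot as it stands.
- The arm moves only by the shell command python3 -m pendant 'ROWS' [OPENING] [FORCE]. ROWS is JSON, a list of rows, each a list of 2 entries, a list of its own where there are three numbers: the shift along the world's x, y, z in cm, then the turn about the world's z in rad. A call has 1 to 20 rows; each row shifts and turns the commanded pose from where the row before left it; what a row does not reach is not made up. A row lasts 1/12 s, in which the tool goes at most 41.7 mm and 7.16 degrees, less where a joint would pass 70% of its speed; a pose out of reach is approached as far as the arm can. A call is refused whole if a number of a shift passes 4.17 or a number of a turn 0.125, either way. A call with a gripper value outside its range is refused whole. OPENING is the opening, from 0 (shut) to 1 (fully open), set as the call begins (- or left out, the last holds). The fingers move at their own pace and stop on an object; FORCE is the grip in N (left out, the last holds). Time passes only in rows, so rows that do not move let the fingers close. It gives the time, the measured TCP pose, the force, the opening and the grip force at its end, in the units of the state.
- ctrl.get_obs(): the state, without advancing time (a new reading comes with each control period).
- ctrl.camera(name): name is "scene" or "top" or "wrist"; returns a dict with "color" (384x512x3 uint8, red, green, blue), "intrinsics" (3x3 intrinsics, pixels), "camera_from_world" (4x4, takes a point from world to camera coordinates). Camera axes: x right, y down, z forward; pixel columns grow to the right and rows downward; lengths in m; the calibration is good to about 2 mm. A picture is of the moment at which its call begins. There is no depth.
- ctrl.hand_in(): hands the job in; it is judged then, once.
The state is a dict: "time_s": time; "qpos": joint angles; "joint_vel": joint speeds; "tau": joint torques, N m; "ee_pos": TCP position; "eef_rot": TCP orientation; "force": force on the tool from outside, world axes, zero at the start; "moment": the same for the moment, N m; "grip_width": finger opening in m; "grip_force": force on a finger pad.
Only numpy, scipy, OpenCV 4.12 (cv2) and the standard library are available. Lean on these libraries where they do the work, as an engineer would, in place of code of your own. Each camera call takes 0.05 s, during which the arm holds its last target. There are 200 camera calls.

## Working session

There is one attempt and no reset: what is moved stays moved. The work goes in short steps, Python scripts to look and compute and a shell command to move; the robot and the scene stay as the last step left them, time stands still between calls to the robot, and variables do not carry over. Pictures are saved under pics/ and viewed, at most 10 in all, crops included, and the job is handed in when it is done.

```bash
mkdir -p pics; ls; cat > h.py <<'E'
import numpy as np, cv2
from station import ctrl
def ray(c,uv):
    K=np.array(c["intrinsics"]);T=np.array(c["camera_from_world"])
    d=T[:3,:3].T@np.linalg.solve(K,[uv[0],uv[1],1.]);o=-T[:3,:3].T@T[:3,3]
    return o,d
def onz(c,uv,z):
    o,d=ray(c,uv);return o+d*(z-o[2])/d[2]
def proj(c,p):
    K=np.array(c["intrinsics"]);T=np.array(c["camera_from_world"])
    q=K@(T[:3,:3]@np.array(p)+T[:3,3]);return q[:2]/q[2]
def tri(c1,u1,c2,u2):
    o1,d1=ray(c1,u1);o2,d2=ray(c2,u2)
    s=np.linalg.lstsq(np.c_[d1,-d2],o2-o1,rcond=None)[0]
    a,b=o1+s[0]*d1,o2+s[1]*d2;return (a+b)/2,np.linalg.norm(a-b)
def save(c,n):cv2.imwrite(f"pics/{n}.png",c["color"][:,:,::-1])
E
python3 - <<'E'
from h import *
import pickle
cs={n:ctrl.camera(n) for n in("scene","top","wrist")}
pickle.dump(cs,open("c0.pkl","wb"))
im=np.hstack([cs["scene"]["color"],cs["top"]["color"]])
for n in cs: 
  save(cs[n],n+"0"); print(n,ray(cs[n],(256,192)))
E
```

```text
pics
scene (array([ 0.11931156, -0.86300912,  1.10713502]), array([ 0.30968247,  0.57803415, -0.75516158]))
top (array([ 0.48821432, -0.08733554,  1.00718049]), array([ 0.08172487, -0.01801253, -0.9965124 ]))
wrist (array([0.12704287, 0.53925139, 0.38480075]), array([ 0.22324374, -0.0841101 , -0.97113028]))
```

View pics/scene0.png

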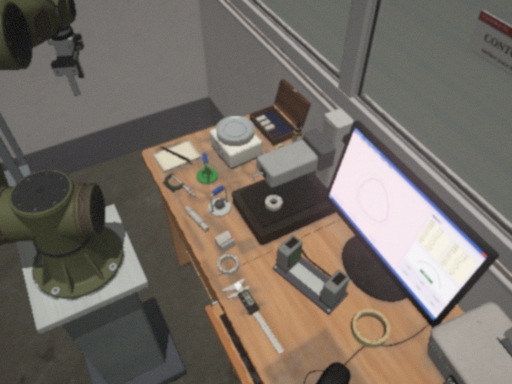

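View pics/top0.png

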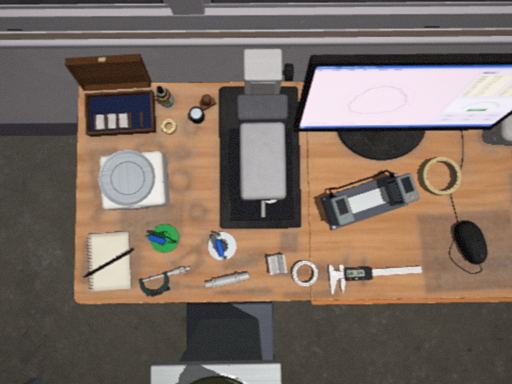

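The top view shows the scale at px (128,178), the trace unit at (260,170) and the gauge at (370,200). Two objects could be the carrier: a green-plated one at (164,238) and a silver one at (222,246), both with blue grips. The silver one fits the aluminium description. I'll check it in a close crop and measure.

```bash
python3 - <<'E'
from h import *
import pickle
cs=pickle.load(open("c0.pkl","rb"))
def crop(n,x0,y0,w,h,s):return cv2.resize(cs[n]["color"][y0:y0+h,x0:x0+w],(int(w*s),int(h*s)),interpolation=cv2.INTER_CUBIC)
a=crop("top",140,215,100,50,4);b=crop("scene",185,145,60,75,4);
c=crop("top",310,160,115,75,3.4)
out=np.zeros((580,800,3),np.uint8)
out[:200,:400]=a;out[:300,420:660]=b;out[310:310+c.shape[0],:c.shape[1]]=c
d=crop("top",90,140,85,75,3.4);out[310:310+d.shape[0],420:420+d.shape[1]]=d
cv2.imwrite("pics/crop1.png",out[:,:,::-1])
for n in("top","scene"):
  hsv=cv2.cvtColor(cs[n]["color"],cv2.COLOR_RGB2HSV)
  m=cv2.inRange(hsv,(105,110,50),(125,255,255))
  k,l,st,ce=cv2.connectedComponentsWithStats(m)
  for i in range(1,k):
    if 10<st[i,4]<3000: print(n,st[i],ce[i].round(1), onz(cs[n],ce[i],.09).round(3))
E
```

```text
top [315  64 197   5 642] [413.   65.9] [ 0.86  -0.482  0.09 ]
top [  90   95   61   36 1209] [122.4 107.4] [0.766 0.206 0.09 ]
top [298 125 195   4 437] [392.3 126.3] [ 0.714 -0.426  0.09 ]
top [149 234  16  10  96] [156.4 238.8] [0.459 0.125 0.09 ]
top [215 240   9  16 103] [219.2 247.3] [ 0.438 -0.018  0.09 ]
scene [379 152 104 101 332] [434.1 205.5] [ 0.972 -0.379  0.09 ]
scene [203 154   4   8  22] [204.6 157.4] [0.461 0.124 0.09 ]
scene [213 186  10   8  32] [217.7 189.6] [ 0.439 -0.021  0.09 ]
scene [332 199  16  19  25] [339.6 208. ] [ 0.722 -0.255  0.09 ]
scene [349 219  86 102 266] [401. 281.] [ 0.721 -0.529  0.09 ]
```

View pics/crop1.png

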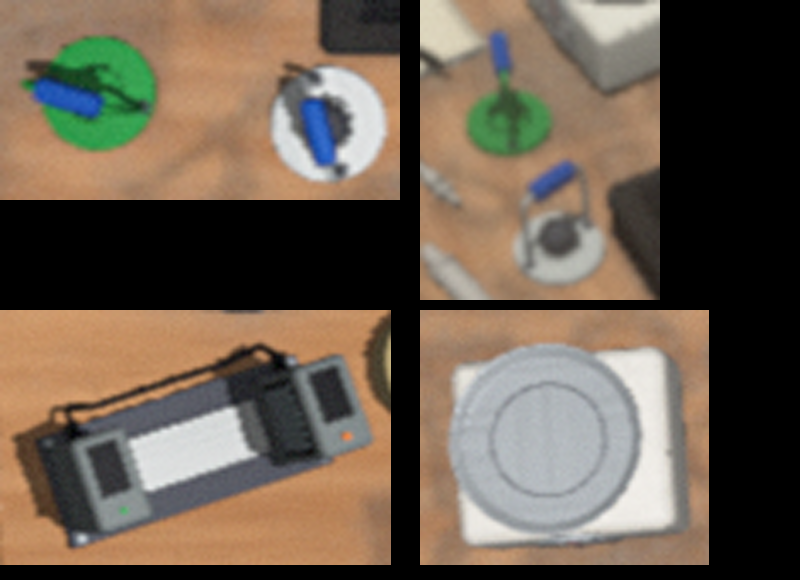

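The crop confirms the choice: the silver carrier at px (222,246) holds a dark ball, while the green one at (164,238) is a look-alike without one. Next I'll measure the grip yaw, the pan and the gauge.

```bash
python3 - <<'E'
from h import *
import pickle
cs=pickle.load(open("c0.pkl","rb"));c=cs["top"];im=c["color"]
hsv=cv2.cvtColor(im,cv2.COLOR_RGB2HSV)
# grip
m=cv2.inRange(hsv,(105,110,50),(125,255,255));m[:,:210]=0;m[:,235:]=0
m[:230]=0
pts=cv2.findNonZero(m)[:,0].astype(float)
P=np.array([onz(c,p,.088)for p in pts])[:,:2];mu=P.mean(0);w,v=np.linalg.eigh(np.cov((P-mu).T))
print("grip",mu,"axis yaw",np.arctan2(v[1,1],v[0,1]),"len",np.sqrt(12*w))
p,_=tri(c,(219.2,247.3),cs["scene"],(217.7,189.6));print("tri",p,_)
# plate
m=cv2.inRange(hsv,(0,0,165),(180,60,255));m[:225]=0;m[265:]=0;m[:,:200]=0;m[:,245:]=0
ct=max(cv2.findContours(m,0,2)[0],key=cv2.contourArea)
Q=np.array([onz(c,p,.008)[:2]for p in cv2.convexHull(ct)[:,0].astype(float)])
(x,y),r=cv2.minEnclosingCircle(Q.astype(np.float32));print("plate",x,y,r)
# pan engraved circle / rim
big=cv2.resize(im[140:215,90:175],None,fx=6,fy=6,interpolation=cv2.INTER_CUBIC)
g=cv2.GaussianBlur(cv2.cvtColor(big,cv2.COLOR_RGB2GRAY),(5,5),0)
for r0,r1,z in((88,115,.102),(150,185,.107)):
  C=cv2.HoughCircles(g,cv2.HOUGH_GRADIENT,1,500,param1=80,param2=20,minRadius=r0,maxRadius=r1)
  if C is not None:
    u,vv,r=C[0,0]; uv=((u+.5)/6-.5+90,(vv+.5)/6-.5+140);a=onz(c,uv,z);b=onz(c,(uv[0]+r/6,uv[1]),z);print("pan",uv,a,np.linalg.norm(a-b))
# towers
for s in((342,210),(409,190)):
  x0,y0=s[0]-22,s[1]-24
  print(s,[hsv[s[1]+j,s[0]+i].tolist() for i,j in((0,0),(6,8),(-8,-8),(8,0),(-9,0))])
  m=cv2.inRange(hsv,(40,8,85),(125,75,200))
  k,l,st,ce=cv2.connectedComponentsWithStats(m[y0:y0+48,x0:x0+44])
  i=1+np.argmax(st[1:,4]);ct=max(cv2.findContours((l==i).astype(np.uint8),0,2)[0],key=cv2.contourArea)
  W=np.array([onz(c,p+np.array([x0,y0]),.102)[:2]for p in ct[:,0].astype(float)])
  print("tower",st[i],cv2.minAreaRect((W*1000).astype(np.float32)))
E
```

```text
grip [ 0.43777271 -0.01812896] axis yaw -2.8664713167639815 len [0.01442311 0.0365504 ]
tri [ 0.43892618 -0.01868531  0.08778915] 0.0028006791272914117
plate 0.4376654326915741 -0.022741317749023438 0.03462083637714386
pan (np.float32(126.16667), np.float32(177.66667)) [0.5981047  0.19002407 0.107     ] 0.06296577215289383
(342, 210) [[160, 28, 54], [85, 19, 146], [93, 17, 136], [94, 13, 141], [98, 17, 60]]
tower [ 11   0  33  43 634] ((525.89990234375, -310.8416442871094), (73.43873596191406, 96.93362426757812), 88.39419555664062)
(409, 190) [[103, 47, 49], [88, 24, 141], [95, 15, 102], [13, 81, 167], [80, 17, 88]]
tower [  0   8  32  37 307] ((563.8802490234375, -428.9860534667969), (73.98859405517578, 77.54743957519531), 16.062524795532227)
```

```bash
python3 - <<'E'
from h import *
import pickle
cs=pickle.load(open("c0.pkl","rb"));c=cs["top"];im=c["color"]
print("pan ring",onz(c,(90+128/3.4-.5,140+129/3.4-.5),.102))
s=7;b=cv2.resize(im[162:234,312:424],None,fx=s,fy=s,interpolation=cv2.INTER_CUBIC)
cv2.imwrite("pics/gz.png",b[:,:,::-1])
E
```

```text
pan ring [0.59920646 0.18934655 0.102     ]
```

View pics/gz.png

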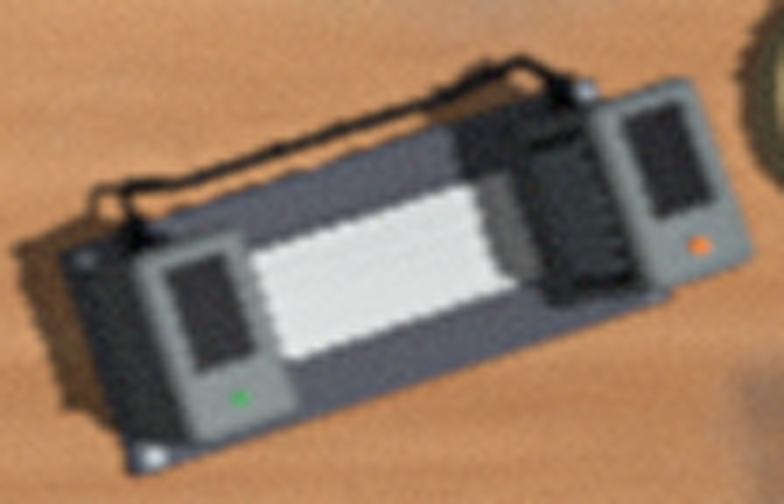

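The 7x gauge crop shows the tower tops clearly. The left one has corners (135,262), (238,233), (298,405), (198,440); the right one has (592,105), (690,80), (752,258), (655,292).

```bash
python3 - <<'E'
from h import *
import pickle
c=pickle.load(open("c0.pkl","rb"))["top"]
f=lambda p,z:onz(c,((p[0]+.5)/7-.5+312,(p[1]+.5)/7-.5+162),z)[:2]
L=np.array([f(p,.102)for p in((135,262),(238,233),(298,405),(198,440))]);R=np.array([f(p,.102)for p in((592,105),(690,80),(752,258),(655,292))])
for q in(L,R):print(q.mean(0),[np.linalg.norm(q[i]-q[(i+1)%4]).round(4) for i in range(4)],"long axis",[np.arctan2(*(q[a]-q[b])[::-1]).round(3) for a,b in((0,3),(1,2))])
d=R.mean(0)-L.mean(0);print("mid",(L.mean(0)+R.mean(0))/2,"dist",np.linalg.norm(d),"beam yaw",np.arctan2(d[1],d[0]),"gauge x yaw",np.arctan2(d[1],d[0])+np.pi/2)
B=np.array([f(p,.012)for p in((62,255),(132,472))]);print("base end",B,B.mean(0),np.linalg.norm(B[0]-B[1]), B.mean(0)+.1025*d/np.linalg.norm(d))
print(ctrl.get_obs())
E
```

```text
[ 0.52034247 -0.30044921] [np.float64(0.0352), np.float64(0.059), np.float64(0.0347), np.float64(0.0611)] long axis [np.float64(0.314), np.float64(0.307)]
[ 0.56800152 -0.45132602] [np.float64(0.0336), np.float64(0.0614), np.float64(0.0341), np.float64(0.0643)] long axis [np.float64(0.286), np.float64(0.294)]
mid [ 0.544172   -0.37588762] dist 0.15822515109292687 beam yaw -1.2648346775173782 gauge x yaw 0.30596164927751834
base end [[ 0.55280853 -0.26674095]
 [ 0.47504808 -0.2897188 ]] [ 0.51392831 -0.27822988] 0.0810843406750564 [ 0.54480236 -0.37596955]
{'time_s': 0.15, 'qpos': array([ 1.14741058e+00,  3.00334446e-01,  1.52140783e+00, -7.62544822e-06,
        1.32068652e+00, -6.65657502e-02]), 'joint_vel': array([ 9.53228623e-04, -9.15907812e-05, -3.93914042e-04,  8.78581769e-04,
       -9.00227255e-04, -5.32268049e-04]), 'tau': array([ 6.55701333e-04, -5.31961727e+01, -3.52819598e+01,  7.08200200e-02,
        2.35513982e-02, -4.03961656e-05]), 'ee_pos': array([0.19201696, 0.51517712, 0.18433459]), 'eef_rot': array([-3.14075787e+00, -4.82473917e-05,  2.78477452e+00]), 'force': array([ 0.35668213, -0.18420526, -0.04265826]), 'moment': array([-0.01567271, -0.01901847,  0.00373836]), 'grip_force': 0.0, 'grip_width': 0.09381284323895256}
```

Measured values against the description:
- **Grip:** (0.438,-0.0185), yaw 0.275, size 14x37 mm.
- **Pan:** (0.598,0.190), radius 63 mm.
- **Gauge:** middle (0.544,-0.376), x-yaw 0.306, tower distance 158 mm against 159 mm given.

All fit. I'll move above the carrier at yaw 0.275.

```bash
python3 -m pendant '[[[1.2,-2.6,0],-0.12],[[1.2,-2.6,0],-0.12],[[1.2,-2.6,0],-0.12],[[1.2,-2.6,0],-0.12],[[1.2,-2.6,0],-0.12],[[1.2,-2.6,0],-0.12],[[1.2,-2.6,0],-0.12],[[1.2,-2.6,0],-0.12],[[1.2,-2.6,0],-0.12],[[1.2,-2.6,0],-0.12],[[1.2,-2.6,0],-0.12],[[1.2,-2.6,0],-0.12],[[1.2,-2.6,0],-0.12],[[1.2,-2.6,0],-0.12],[[1.2,-2.6,0],-0.12],[[1.2,-2.6,0],-0.12],[[1.2,-2.6,0],-0.12],[[1.2,-2.6,0],-0.12],[[1.2,-2.6,0],-0.12],[[0,0,0],0]]' 1 25
python3 - <<'E'
from h import *
o=ctrl.get_obs();print(o["time_s"],o["ee_pos"],o["eef_rot"],o["qpos"])
E
```

```text
time_s: 1.82
ee_pos: [0.4212, 0.0182, 0.1845]
eef_rot: [3.141, 0.0, 0.494]
force: [0.5, -0.3, -1.3]
grip_width: 0.0939
grip_force: 0.0
1.8167 [0.42120918 0.01817962 0.18452757] [3.14115018e+00 4.25197399e-04 4.94310347e-01] [-4.33728578e-02  9.19749384e-03  1.85727215e+00 -6.24891384e-04
  1.27526166e+00  1.03329507e+00]
```

```bash
python3 -m pendant '[[[0.8,-1.8,0],-0.11],[[0.9,-1.8,0],-0.11],[[0,0,0],0],[[0,0,0],0]]'
python3 - <<'E'
from h import *
c=ctrl.camera("wrist");save(c,"w1");o=ctrl.get_obs();print(o["ee_pos"],o["eef_rot"])
hsv=cv2.cvtColor(c["color"],cv2.COLOR_RGB2HSV)
m=cv2.inRange(hsv,(105,110,50),(125,255,255))
k,l,st,ce=cv2.connectedComponentsWithStats(m)
for i in range(1,k):
  if st[i,4]>100:
    ys,xs=np.nonzero(l==i)
    P=np.array([onz(c,p,.089)[:2]for p in zip(xs,ys)]);mu=P.mean(0);w,v=np.linalg.eigh(np.cov((P-mu).T))
    print(st[i],mu,np.arctan2(v[1,1],v[0,1]),np.sqrt(12*w))
E
```

```text
time_s: 2.15
ee_pos: [0.4369, -0.0147, 0.1845]
eef_rot: [-3.141, 0.001, 0.286]
force: [-0.7, 0.7, -0.0]
grip_width: 0.094
grip_force: 0.0
[ 0.43673591 -0.01420376  0.18452519] [-3.14119885e+00  5.57716761e-04  2.87387527e-01]
[ 95 108  44  32 660] [0.45986757 0.12436144] 1.2843387093042087 [0.01375342 0.0380287 ]
[252 167  16  42 528] [ 0.43956095 -0.0174657 ] -2.8548550809929694 [0.0126887  0.03874564]
```

View pics/w1.png

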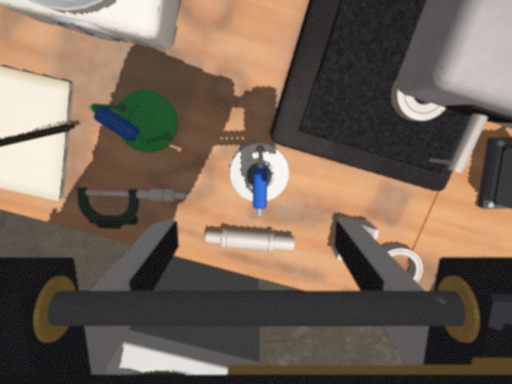

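The wrist view shows the silver carrier at (258,175), its blue grip at (260,188), centred between the fingers and aligned. I'll descend and grip.

```bash
python3 -m pendant '[[[0.2,-0.35,-1],0],[[0,0,-2],0],[[0,0,-2],0],[[0,0,-2],0],[[0,0,-2],0],[[0,0,-1.5],0],[[0,0,-0.8],0],[[0,0,-0.5],0],[[0,0,0],0],[[0,0,0],0]]'
python3 -m pendant '[[[0,0,0],0],[[0,0,0],0],[[0,0,0],0],[[0,0,0],0],[[0,0,0],0],[[0,0,0],0],[[0,0,0],0],[[0,0,0],0]]' 0 25
python3 -m pendant '[[[0,0,0.2],0],[[0,0,0.4],0],[[0,0,0.5],0],[[0,0,0.4],0],[[0,0,0.2],0],[[0,0,0],0],[[0,0,0],0]]'
```

```text
time_s: 3.03
ee_pos: [0.4393, -0.018, 0.0672]
eef_rot: [3.141, -0.001, 0.286]
force: [0.4, 0.1, 0.7]
grip_width: 0.0938
grip_force: 0.0
time_s: 3.7
ee_pos: [0.4391, -0.0182, 0.0667]
eef_rot: [-3.142, 0.0, 0.285]
force: [-0.4, -0.5, -0.5]
grip_width: 0.0438
grip_force: 0.0
time_s: 4.28
ee_pos: [0.4391, -0.0182, 0.0839]
eef_rot: [3.141, -0.0, 0.285]
force: [-0.5, -0.6, 1.4]
grip_width: 0.0009
grip_force: 0.0
```

The fingers were still closing when I lifted, and they ended up shut on nothing. I'll look before doing anything else.

```bash
python3 - <<'E'
from h import *
a=ctrl.camera("wrist");b=ctrl.camera("scene");t=ctrl.camera("top")
import pickle;pickle.dump((a,b,t),open("c1.pkl","wb"))
r=lambda c,x,y,w,h,s:cv2.resize(c["color"][y:y+h,x:x+w],(w*s,h*s),interpolation=cv2.INTER_CUBIC)
out=np.zeros((600,800,3),np.uint8);out[:384,:400]=a["color"][:,56:456]
out[:380,410:790]=r(b,175,140,95,95,4);out[390:590,:400]=r(t,190,220,100,50,4)
cv2.imwrite("pics/l2.png",out[:,:,::-1])
E
```

```text
(no output)
```

View pics/l2.png

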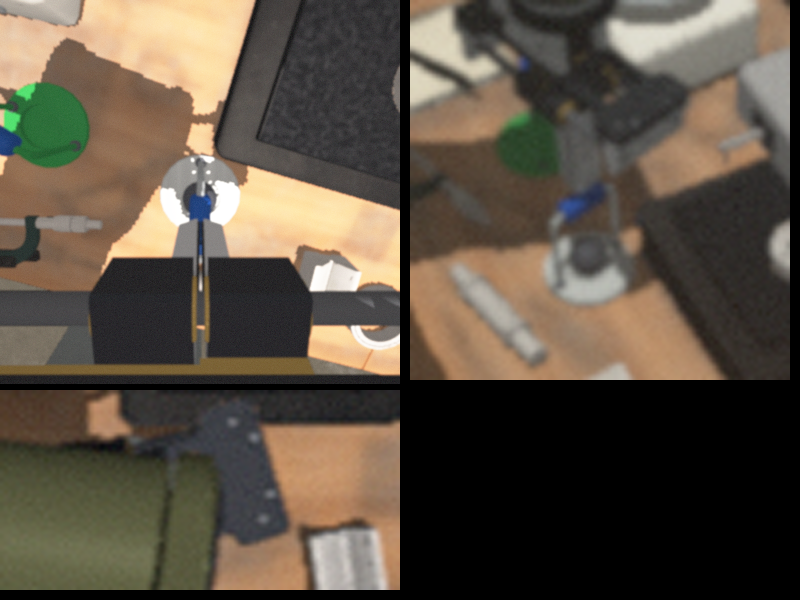

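```bash
python3 - <<'E'
from h import *
import pickle
a,b,t=pickle.load(open("c1.pkl","rb"));c0=pickle.load(open("c0.pkl","rb"))
o=ctrl.get_obs();print(o["time_s"],o["ee_pos"],o["force"],o["grip_width"],o["grip_force"])
print("TCP in scene",proj(b,o["ee_pos"]),"in wrist",proj(a,o["ee_pos"]))
for n,c in(("scene",b),("wrist",a),("scene0",c0["scene"])):
  hsv=cv2.cvtColor(c["color"],cv2.COLOR_RGB2HSV);m=cv2.inRange(hsv,(105,110,50),(125,255,255))
  k,l,st,ce=cv2.connectedComponentsWithStats(m)
  for i in range(1,k):
    if st[i,4]>8 and ce[i][0]<300:print(n,st[i],ce[i])
  for e in(-.02,0,.02):print(n,"grip exp",proj(c,[.439+e*.96,-.018+e*.28,.085]).round(1))
  print(n,"plate exp",proj(c,[.439,-.018,.008]).round(1))
hsv=cv2.cvtColor(a["color"],cv2.COLOR_RGB2HSV)
m=cv2.inRange(hsv,(0,0,170),(180,50,255));m[:150]=0;m[240:]=0;m[:,:210]=0;m[:,300:]=0
ct=max(cv2.findContours(m,0,2)[0],key=cv2.contourArea)
Q=np.array([onz(a,p,.008)[:2]for p in cv2.convexHull(ct)[:,0].astype(float)])
print("plate",cv2.minEnclosingCircle(Q.astype(np.float32)))
E
```

```text
4.4333 [ 0.43899624 -0.01813981  0.08358488] [-0.74008849 -0.18784208 -0.04295038] 0.00010500669557876022 0.0
TCP in scene [217.27209965 190.37704823] in wrist [255.44169811 222.14035311]
scene [213 189   9   5  26] [216.03846154 190.76923077]
scene grip exp [212.2 193.6]
scene grip exp [217.2 190. ]
scene grip exp [222.2 186.6]
scene plate exp [218.9 206.1]
wrist [   3  106   74   49 1711] [ 38.10461718 129.55464641]
wrist [245 194  22  60 571] [255.49912434 212.11383538]
wrist grip exp [255.2 250.8]
wrist grip exp [255.2 222.8]
wrist grip exp [255.3 193.4]
wrist plate exp [255.5 194.2]
scene0 [203 154   4   8  22] [204.59090909 157.36363636]
scene0 [213 186  10   8  32] [217.6875  189.59375]
scene0 grip exp [212.2 193.6]
scene0 grip exp [217.2 190. ]
scene0 grip exp [222.2 186.6]
scene0 plate exp [218.9 206.1]
plate ((0.43711695075035095, -0.03926348686218262), 0.021516215056180954)
```

The carrier hasn't moved and stands upright: grip and plate project where expected. The tips simply closed around or above the grip while rising. I'll reopen, go back down, close and wait until it grips.

```bash
python3 -m pendant '[[[0,0,0],0],[[0,0,0],0],[[0,0,0],0],[[0,0,0],0],[[0,0,0],0],[[0,0,0],0],[[0,0,0],0],[[0,0,0],0]]' 0.7
python3 -m pendant '[[[0,0,-0.5],0],[[0,0,-0.7],0],[[0,0,-0.5],0],[[0,0,0],0],[[0,0,0],0]]'
python3 -m pendant '[[[0,0,0],0],[[0,0,0],0],[[0,0,0],0],[[0,0,0],0],[[0,0,0],0],[[0,0,0],0],[[0,0,0],0],[[0,0,0],0],[[0,0,0],0],[[0,0,0],0],[[0,0,0],0],[[0,0,0],0]]' 0 25
```

```text
time_s: 5.1
ee_pos: [0.4391, -0.0181, 0.0837]
eef_rot: [-3.142, 0.0, 0.285]
force: [-0.5, -0.8, 0.4]
grip_width: 0.0502
grip_force: 0.0
time_s: 5.52
ee_pos: [0.4388, -0.0181, 0.0663]
eef_rot: [-3.141, 0.001, 0.285]
force: [-0.2, 0.3, 0.7]
grip_width: 0.0661
grip_force: 0.0
time_s: 6.52
ee_pos: [0.4391, -0.0181, 0.0667]
eef_rot: [-3.141, 0.0, 0.285]
force: [0.2, 0.6, -0.0]
grip_width: 0.0134
grip_force: 25.0
```

Gripped: width 13.4 mm at 25 N. I'll lift gently.

```bash
python3 -m pendant '[[[0,0,0.2],0],[[0,0,0.5],0],[[0,0,0.9],0],[[0,0,1.2],0],[[0,0,1.2],0],[[0,0,1.2],0],[[0,0,1.2],0],[[0,0,1.2],0],[[0,0,1.2],0],[[0,0,1.2],0],[[0,0,1.2],0],[[0,0,0.9],0],[[0,0,0.6],0],[[0,0,0.3],0],[[0,0,0],0],[[0,0,0],0]]'
python3 -m pendant '[[[0,0.3,0],0],[[0,0.6,0],0],[[0,0.9,0],0],[[0.2,1.2,0],0],[[0.5,1.2,0],0],[[0.8,1.2,0],0],[[1,1.2,0],0],[[1.2,1.2,0],0],[[1.2,1.2,0],0],[[1.2,1.2,0],0],[[1.2,1.2,0],0],[[1.2,1.2,0],0],[[1.2,1.2,0],0],[[1.2,1.2,0],0],[[1.2,1.2,0],0],[[1.2,1.2,0],0],[[1,1.2,0],0],[[0.8,1,0],0],[[0.5,0.7,0],0],[[0.2,0.3,0],0]]'
```

```text
time_s: 7.85
ee_pos: [0.4389, -0.0181, 0.1964]
eef_rot: [-3.141, 0.0, 0.285]
force: [-0.2, -0.2, -1.8]
grip_width: 0.0138
grip_force: 24.9
time_s: 9.52
ee_pos: [0.5971, 0.1893, 0.1961]
eef_rot: [-3.141, 0.001, 0.286]
force: [0.3, -0.1, -2.1]
grip_width: 0.0135
grip_force: 24.9
```

```bash
python3 -m pendant '[[[0,0,0],0],[[0,0,0],0],[[0,0,0],0]]' | head -2
python3 - <<'E'
from h import *
a=ctrl.camera("wrist");b=ctrl.camera("scene");import pickle;pickle.dump((a,b),open("c2.pkl","wb"))
A=a["color"].copy()
def circ(c,ctr,z,r,im,col):
  p=np.array([proj(c,[ctr[0]+r*np.cos(t),ctr[1]+r*np.sin(t),z]) for t in np.linspace(0,6.28,73)])
  cv2.polylines(im,[(p*8).round().astype(np.int32)],True,col,1,cv2.LINE_AA,3)
circ(a,(.598,.190),.102,.0385,A,(255,0,0));circ(a,(.598,.190),.107,.065,A,(255,0,0))
out=np.zeros((384,800,3),np.uint8);out[:,:420]=A[:,46:466]
B=cv2.resize(b["color"][95:185,190:280],None,fx=4.2,fy=4.2,interpolation=cv2.INTER_CUBIC);out[:378,422:800]=B
cv2.imwrite("pics/pl.png",out[:,:,::-1])
E
```

```text
time_s: 9.77
ee_pos: [0.5968, 0.1875, 0.1969]
```

View pics/pl.png

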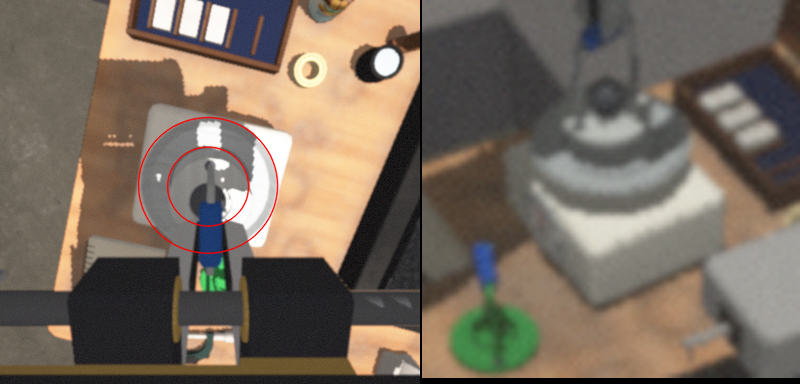

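The wrist view shows the carrier over the pan with the ball in its pocket, and my projected pan circles match the rim at (138–277, 117–253). I'll correct by about 2 mm and lower slowly.

```bash
python3 -m pendant '[[[0.1,0.2,0],0],[[0,0.05,-0.2],0],[[0,0,-0.4],0],[[0,0,-0.5],0],[[0,0,-0.5],0],[[0,0,-0.4],0],[[0,0,-0.3],0],[[0,0,-0.2],0],[[0,0,-0.2],0],[[0,0,-0.2],0],[[0,0,-0.1],0],[[0,0,-0.1],0],[[0,0,-0.1],0],[[0,0,-0.1],0],[[0,0,0],0],[[0,0,0],0],[[0,0,0],0]]'
```

```text
time_s: 11.28
ee_pos: [0.5982, 0.1904, 0.1639]
eef_rot: [-3.142, -0.0, 0.285]
force: [-0.1, -0.5, -1.4]
grip_width: 0.0137
grip_force: 25.0
```

```bash
python3 -m pendant '[[[0,0,-0.1],0],[[0,0,-0.1],0],[[0,0,0],0],[[0,0,0],0],[[0,0,0],0]]'
for i in 1 2 3; do python3 -m pendant '[[[0,0,0],0]]' | grep force: | head -1; done
```

```text
time_s: 11.7
ee_pos: [0.5981, 0.1904, 0.1618]
eef_rot: [-3.142, -0.0, 0.285]
force: [0.6, 0.6, -0.0]
grip_width: 0.0136
grip_force: 25.0
force: [0.1, 1.9, -0.3]
force: [0.0, -0.1, 0.9]
force: [0.2, 1.0, 1.0]
```

The force is about zero, so the pan carries the carrier. I'll release and let it settle.

```bash
python3 -m pendant '[[[0,0,0],0],[[0,0,0],0],[[0,0,0],0],[[0,0,0],0],[[0,0,0],0],[[0,0,0],0],[[0,0,0],0],[[0,0,0],0],[[0,0,0],0],[[0,0,0],0],[[0,0,0],0],[[0,0,0],0],[[0,0,0],0],[[0,0,0],0],[[0,0,0],0],[[0,0,0],0],[[0,0,0],0],[[0,0,0],0]]' 0.6
python3 - <<'E'
from h import *
a=ctrl.camera("wrist");b=ctrl.camera("scene")
A=a["color"].copy()
def circ(c,ctr,z,r,im,col):
  p=np.array([proj(c,[ctr[0]+r*np.cos(t),ctr[1]+r*np.sin(t),z]) for t in np.linspace(0,6.28,73)])
  cv2.polylines(im,[(p*8).round().astype(np.int32)],True,col,1,cv2.LINE_AA,3)
circ(a,(.598,.190),.103,.036,A,(255,0,0));circ(a,(.598,.190),.1,.065,A,(0,0,255))
out=np.zeros((384,800,3),np.uint8);out[:,:420]=A[:,46:466]
out[:378,422:800]=cv2.resize(b["color"][95:185,190:280],None,fx=4.2,fy=4.2,interpolation=cv2.INTER_CUBIC)
cv2.imwrite("pics/rel.png",out[:,:,::-1])
E
```

```text
time_s: 13.45
ee_pos: [0.5981, 0.1903, 0.1618]
eef_rot: [3.142, -0.0, 0.285]
force: [0.3, 0.7, -0.9]
grip_width: 0.0564
grip_force: 0.0
```

View pics/rel.png

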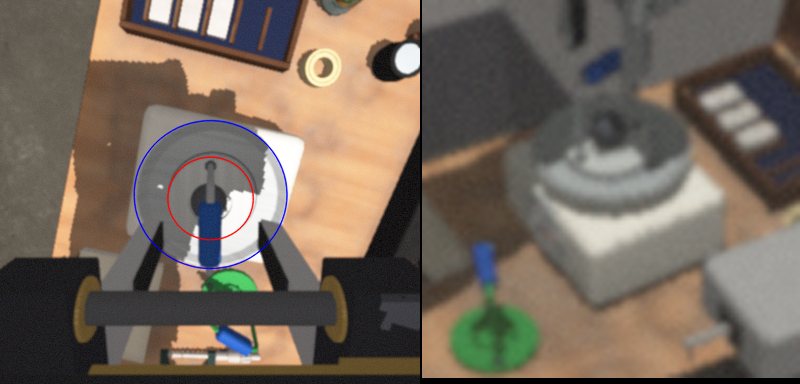

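The carrier stands free on the pan. Its plate edge matches the expected circle inside the engraved ring, the ball is in its pocket, and the fingers are clear. I'll wait a moment, then regrasp and lift.

```bash
python3 -m pendant '[[[0,0,0],0],[[0,0,0],0],[[0,0,0],0],[[0,0,0],0],[[0,0,0],0],[[0,0,0],0],[[0,0,0],0],[[0,0,0],0]]' >/dev/null
python3 -m pendant '[[[0,0,0],0],[[0,0,0],0],[[0,0,0],0],[[0,0,0],0],[[0,0,0],0],[[0,0,0],0],[[0,0,0],0],[[0,0,0],0],[[0,0,0],0],[[0,0,0],0],[[0,0,0],0],[[0,0,0],0]]' 0 25
```

```text
time_s: 15.22
ee_pos: [0.5981, 0.1904, 0.1617]
eef_rot: [-3.142, 0.0, 0.285]
force: [-0.5, 0.6, 0.5]
grip_width: 0.0134
grip_force: 25.0
```

```bash
python3 -m pendant '[[[0,0,0.1],0],[[0,0,0.2],0],[[0,0,0.3],0],[[0,0,0.5],0],[[0,0,0.7],0],[[0,0,0.9],0],[[0,0,0.9],0],[[0,0,0.7],0],[[0,0,0.5],0],[[0,0,0.2],0],[[0,0,0],0],[[0,0,0],0],[[0,0,0],0],[[0,0,0],0]]'
python3 -m pendant '[[[-0.3,0,0],0],[[-0.6,0,0],0],[[-0.9,0,0],0],[[-1.2,0,0],0],[[-1.3,0,0],0],[[-1.3,0,0],0],[[-1.3,0,0],0],[[-1.3,0,0],0],[[-1.3,0,0],0],[[-1.3,0,0],0],[[-1.3,0,0],0],[[-1.3,0,0],0],[[-1.3,0,0],0],[[-1.3,0,0],0],[[-1.3,0,0],0],[[-1.3,-0.3,0],0],[[-1.1,-0.6,0],0],[[-0.9,-0.9,0],0],[[-0.6,-1.2,0],0],[[-0.3,-1.3,0],0]]'
python3 -m pendant '[[[0,-1.4,0],0],[[0,-1.5,0],0],[[0,-1.5,0],0],[[0,-1.5,0],0],[[0,-1.5,0],0],[[0,-1.5,0],0],[[0,-1.5,0],0],[[0,-1.5,0],0],[[0,-1.5,0],0],[[0,-1.5,0],0],[[0,-1.5,0],0],[[0,-1.5,0],0],[[0,-1.5,0],0],[[0,-1.5,0],0],[[0,-1.5,0],0],[[0,-1.5,0],0],[[0,-1.5,0],0],[[0,-1.5,0],0],[[0,-1.5,0],0],[[0,-1.5,0],0]]'
```

```text
time_s: 16.38
ee_pos: [0.5979, 0.1903, 0.2113]
eef_rot: [-3.142, 0.001, 0.285]
force: [-0.0, -0.8, -1.7]
grip_width: 0.0134
grip_force: 25.0
time_s: 18.05
ee_pos: [0.3821, 0.1468, 0.2118]
eef_rot: [3.142, -0.0, 0.286]
force: [-0.6, 0.5, -1.8]
grip_width: 0.0134
grip_force: 25.0
time_s: 19.72
ee_pos: [0.3825, -0.1526, 0.2118]
eef_rot: [3.141, -0.0, 0.285]
force: [0.5, 0.1, -2.0]
grip_width: 0.0136
grip_force: 25.0
```

```bash
python3 -m pendant '[[[0,-1.5,0],0],[[0,-1.5,0],0],[[0,-1.5,0],0],[[0.3,-1.5,0],0],[[0.6,-1.5,0],0],[[0.9,-1.5,0],0],[[1.2,-1.5,0],0],[[1.3,-1.5,0],0],[[1.3,-1.5,0],0],[[1.3,-1.5,0],0],[[1.3,-1.5,0],0],[[1.3,-1.5,0],0],[[1.3,-1.2,0],0],[[1.2,-1.0,0],0],[[1.2,-0.8,0],0],[[1.2,-0.6,0],0.01],[[0.9,-0.4,0],0.01],[[0.6,-0.3,0],0],[[0.3,0,0],0],[[0,0,0],0]]'
python3 -m pendant '[[[0,0,0],0],[[0,0,0],0],[[0,0,0],0]]'
python3 - <<'E'
from h import *
a=ctrl.camera("wrist");b=ctrl.camera("scene");import pickle;pickle.dump((a,b),open("c3.pkl","wb"))
A=a["color"].copy();B=b["color"].copy()
g=np.array([.544,-.376]);th=.306;R=np.array([[np.cos(th),-np.sin(th)],[np.sin(th),np.cos(th)]])
for c,im in((a,A),(b,B)):
  for s in(1,-1):
    p=np.array([proj(c,[*(g+R@[dx,s*dy]),.102]) for dx,dy in((-.033,.06),(.033,.06),(.033,.099),(-.033,.099))])
    cv2.polylines(im,[(p*8).round().astype(np.int32)],True,(255,0,0),1,cv2.LINE_AA,3)
out=np.zeros((384,800,3),np.uint8);out[:,:420]=A[:,46:466]
out[:378,422:800]=cv2.resize(B[225:315,265:355],None,fx=4.2,fy=4.2,interpolation=cv2.INTER_CUBIC)
cv2.imwrite("pics/g3.png",out[:,:,::-1])
E
```

```text
time_s: 21.38
ee_pos: [0.545, -0.3746, 0.2115]
eef_rot: [-3.141, 0.0, 0.305]
force: [-0.6, 0.3, -2.4]
grip_width: 0.0134
grip_force: 25.0
time_s: 21.63
ee_pos: [0.5448, -0.3746, 0.212]
eef_rot: [3.141, -0.0, 0.305]
force: [0.6, 0.1, -2.6]
grip_width: 0.0135
grip_force: 25.0
```

View pics/g3.png

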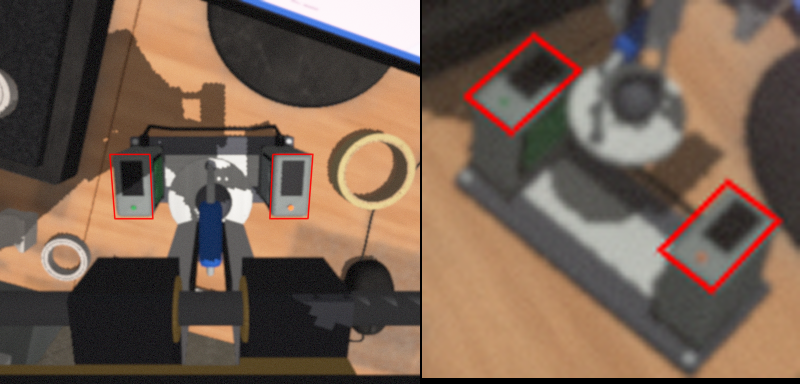

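The projected tower outlines match both views, and the carrier hangs midway with its legs square to the beam. I'll lower it 9.9 cm.

```bash
python3 -m pendant '[[[-0.1,-0.1,-0.2],0],[[0,0,-0.4],0],[[0,0,-0.7],0],[[0,0,-0.9],0],[[0,0,-1],0],[[0,0,-1],0],[[0,0,-1],0],[[0,0,-1],0],[[0,0,-0.9],0],[[0,0,-0.8],0],[[0,0,-0.6],0],[[0,0,-0.5],0],[[0,0,-0.4],0],[[0,0,-0.3],0],[[0,0,-0.2],0],[[0,0,0],0],[[0,0,0],0],[[0,0,0],0],[[0,0,0],0],[[0,0,0],0]]'
python3 - <<'E'
from h import *
a=ctrl.camera("wrist");b=ctrl.camera("scene");o=ctrl.get_obs()
A=a["color"].copy();B=b["color"].copy()
for c,im in((a,A),(b,B)):
  K=c["intrinsics"];T=c["camera_from_world"];p=[.544,-.376,.066];q=proj(c,p);d=(T@np.array([*p,1]))[2]
  cv2.circle(im,tuple((q*8).round().astype(int)),int(8*K[0][0]*.015/d),(255,0,0),1,cv2.LINE_AA,3)
out=np.zeros((384,800,3),np.uint8);out[:,:420]=A[:,46:466]
out[:378,422:800]=cv2.resize(B[225:315,265:355],None,fx=4.2,fy=4.2,interpolation=cv2.INTER_CUBIC)
cv2.imwrite("pics/g4.png",out[:,:,::-1])
print(o["ee_pos"],o["joint_vel"].round(3))
E
```

```text
time_s: 23.4
ee_pos: [0.5442, -0.3757, 0.113]
eef_rot: [3.141, -0.0, 0.305]
force: [-1.0, -0.1, -2.4]
grip_width: 0.0141
grip_force: 25.0
[ 0.54414417 -0.37567978  0.11287156] [-0.     0.002  0.     0.001 -0.002  0.   ]
```

View pics/g4.png

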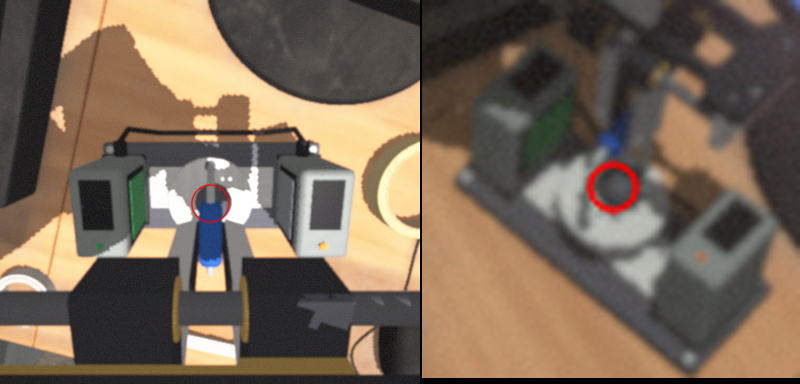

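The ball fills the target circle in both views, offset by about 2 mm in +x. The carrier is level and clear of the towers. I'll nudge it 2 mm, let it settle and hand in.

```bash
python3 -m pendant '[[[-0.1,0,0],0],[[-0.1,0,0],0],[[0,0,0],0],[[0,0,0],0],[[0,0,0],0],[[0,0,0],0],[[0,0,0],0],[[0,0,0],0],[[0,0,0],0],[[0,0,0],0],[[0,0,0],0],[[0,0,0],0]]' && python3 -c "
from station import ctrl
print(ctrl.hand_in())"
```

```text
time_s: 24.5
ee_pos: [0.5421, -0.3756, 0.1127]
eef_rot: [3.142, 0.0, 0.305]
force: [0.8, -0.4, -1.7]
grip_width: 0.0136
grip_force: 25.0
the job is handed in; nothing more can be done
None
```

I set the aluminium carrier on the scale's pan, let it be weighed on its own, and handed the job in at 24.5 s with it held level in the optical gauge; the hand-in returned no verdict, and the first grip closed too late and had to be repeated, without moving the carrier.

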